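# Next exhibit into the length gauge

### The job

The short bar in the length gauge has been measured: set it down gently, lying flat, on the middle of the scale's pan. Then measure the longer of the two brown bars waiting on the table: lay it flat and lengthwise on the gauge board, and slide the gauge's slide up so that the bar sits square against the fixed stop and the slide just touches its other end, without squeezing it hard, and let go. Leave the other bar and everything else on the table where it is.

Things in the scene. Friction and masses are not known exactly. Their poses are not given: they have to be found in the camera images.
- gauge_stop (a point): Length gauge, fixed: aluminium board 320 mm long (y), 100 mm wide (x), 14 mm thick; fixed upright stop at its +y end, 92 mm wide, rising 44 mm above the board. The point is the foot of the stop's measuring face, on the board's top, mid-width, 14 mm above the table; y runs along the track into the stop, z up. A bar of length L against the stop has its centre at y = -L/2.
- slide (a joint): Gauge's slide: value = gap in m between the faces of stop and slide (0 shut, 0.21 fully open), growing along the gauge's -y. Stays where left; friction about 2.5 N. Face plate 90 mm wide, rising 44 mm above the board; behind it a flat black saddle, 64 mm along the track with the plate, 108 mm wide, its top 26 mm above the table.
- slide_grip (a point): Grip of the slide, a black upright block on the saddle: 16 mm thick across the track (x), 30 mm along it (y), from 26 to 65 mm above the table. The point is on its mid-line, 48 mm above the table, 38 mm behind the slide's measuring face. Both x sides are free; a thin web joins it to the face plate.
- bar_short_mid (a point): Short brown wrapped bar, at the start lying on the gauge board between stop and slide: 50 mm (its x) by 90 mm (its y) by 28 mm high, about 0.14 kg; the point is its centre.
- bar_long_mid (a point): Long brown wrapped bar waiting on the table, the longest: 50 mm (its x) by 150 mm (its y) by 28 mm high, about 0.24 kg; the point is its centre.
- bar_other_mid (a point): The other brown wrapped bar on the table, to be left alone: 50 mm (x) by 115 mm (y) by 28 mm high; the point is its centre.
- pan (a point): Bench scale (fixed), white housing 250 mm by 200 mm: this point is the centre of the top of its flat steel pan, 70 mm above the table; the pan measures 180 mm (its x) by 186 mm (its y) and nothing on the scale is higher. The pan does not move.
- can: Spray can standing upright, 52 mm across, 177 mm tall; origin at the centre of its foot. Bystander.
- reagent: Amber reagent bottle standing upright, 62 mm across, 125 mm tall; origin at the centre of its foot. Bystander.
- tape: Roll of tape lying flat, 92 mm across, 25 mm high; origin at the centre of its underside. Bystander.
- loupe: Loupe standing on its end, 44 mm across, 44 mm tall; origin at the centre of its underside. Bystander.
- marker: Marker pen, 134 mm long (its y), 15 mm thick; origin near its middle on the underside. Bystander.
- tweezers: Steel tweezers, 123 mm long (its y), 9 mm high; origin near the middle on the underside. Bystander.
- cutters: Small cutters with green handles, 130 mm long (its y), 12 mm high; origin near the middle on the underside. Bystander.
There are look-alikes about, which are no part of the job. Leave any red look-alike of the part that bears bar_short_mid alone.

How it is judged (in metres and radians):
On the way, in this order (a step that is already met when the one before it is completed fails the run):
1. the short bar lies flat on the middle of the scale's pan, released (horizontal distance between bar_short_mid and pan below 0.035 m and z of bar_short_mid in the frame of pan between 0.009 and 0.019 m and angle between bar_short_mid's own z axis and vertical below 0.1 rad and contact force between the fingers and bar_short below 0.2 N and linear speed of bar_short below 0.02 m/s), for 0.2 s.
2. the long bar lies flat and lengthwise on the gauge board between the stop and the slide, released (z of bar_long_mid in the frame of gauge_stop between 0.009 and 0.019 m and angle between bar_long_mid's own z axis and vertical below 0.1 rad and x of bar_long_mid in the frame of gauge_stop between -0.025 and 0.025 m and contact force between the fingers and bar_long below 0.2 N and linear speed of bar_long below 0.02 m/s and y of bar_long_mid in the frame of gauge_stop between -0.135 and -0.073 m and angle between the y axis of bar_long_mid and the y axis of gauge_stop, either way round below 0.2 rad), for 0.2 s.
At the end, for the whole second after the job is handed in: Short bar flat on the pan, centre within 35 mm of its middle. Long bar flat on the gauge, within 25 mm of the middle line, square within 2 degrees and within 2.5 mm of the stop; slide against its other end (stop-to-slide gap 147 to 153 mm). Bars and slide released, at rest (all of step 1 and z of bar_long_mid in the frame of gauge_stop between 0.009 and 0.019 m and angle between bar_long_mid's own z axis and vertical below 0.1 rad and x of bar_long_mid in the frame of gauge_stop between -0.025 and 0.025 m and contact force between the fingers and bar_long below 0.2 N and linear speed of bar_long below 0.02 m/s and y of bar_long_mid in the frame of gauge_stop between -0.0775 and -0.073 m and angle between the y axis of bar_long_mid and the y axis of gauge_stop, either way round below 0.035 rad and value of joint slide between 0.147 and 0.153 m and contact force between the fingers and slide below 0.2 N); the robot touches nothing.
It fails at once if the long bar is squeezed hard in the gauge (over 60 N from the slide) (contact force between slide and bar_long above 60 N).
It fails at once if the short bar is let fall onto the pan (let go more than 15 mm above it) or pressed onto the scale with over 80 N (contact force between bar_short and scale above 80 N or (horizontal distance between bar_short_mid and pan below 0.09 m and z of bar_short_mid in the frame of pan above 0.029 m and contact force between the fingers and bar_short below 0.2 N)).
It fails at once if the other bar is moved by more than 15 mm (distance of bar_other_mid from where it was at the start of the episode above 0.015 m).
It fails at once if a bystander on the table is moved by more than 15 mm (distance of any of can, reagent, tape, loupe, marker, tweezers, cutters from where it was at the start of the episode above 0.015 m).
It fails at once if the spray can or the bottle is tipped (angle between any of can, reagent's own z axis and vertical above 0.3 rad).
It also fails if it takes over 72 s, if anything falls off the work surface, if the arm or the gripper's body presses on something with over 40 N, if the wrist force passes 120 N, or if a joint passes its speed limit or range.

### The arm

A 7-joint arm with a two-finger parallel gripper is mounted at the origin on the work surface. World frame = base frame: x ahead of the robot, y to its left, z up, the work surface at z = 0. Lengths are in mm, angles in rad, forces in N, time in s.
With the tool pointing down it reaches from about 350 to 775 mm from the base axis. Payload 3.1 kg.
Tool frame: the origin (TCP) lies at the very end of the fingers, on their centre line; the grasp point (between the pads) lies 19 mm behind it; y points along the fingers, x is the direction in which the jaws open and shut, and the axes are right-handed (so a half turn about y gives the same grasp; the last joint's range is limited). The gripper opens to 85 mm and grips with 20 to 120 N. Pads are 22 mm wide; open, the fingers measure 114 mm over their backs; the gripper's body (76 mm by 85 mm) begins 54 mm behind the grasp point. The pads swing forward as they close: fully open they stand 13 mm farther back than shut.
Start: joints at [1.187, 0.311, 0.014, 1.512, -0.004, 1.319, -0.027], TCP at [184.384, -518.189, 231.304] pointing down, gripper open.
Joint ranges: [-2.7, 2.7], [-0.3, 1.91], [-1.27, 1.3], [0.12, 2.57], [-1.44, 4.58], [0.2, 2.03], [-3.05, 3.05]. Speed limits (rad/s): [2.79, 2.79, 3.14, 3.14, 3.14, 3.14, 3.14].

### API

Orientations are given as a unit quaternion [w, x, y, z].
In Python, from station import manip, snapshot, camera_params, regions_of, spot_point gives the robot as it stands.
- The arm moves only by the shell command python3 -m inch 'ROWS' [FORCE]. ROWS is JSON, a list of rows, each a list of 7 numbers: the shift along the tool's x, y, z in m, then the turn, a rotation vector about the tool's x, y, z in degrees, then the finger opening in m, from 0 to 0.0854. In form: [[x, y, z, rx, ry, rz, jaw], ...]. A call has exactly 5 rows; each row shifts and turns the pose as measured when the row begins, along the tool's axes as they then stand; what a row does not reach is not made up. A row lasts 1/10 s, in which the tool goes at most 50 mm and 8.59 degrees, less where a joint would pass 70% of its speed; a pose out of reach is approached as far as the arm can. A call is refused whole if a number of a shift passes 0.05 or a number of a turn 8.59, either way. A call with a gripper value outside its range is refused whole. The fingers move at their own pace and stop on an object; FORCE is the grip in N (left out, the last holds). Time passes only in rows, so rows that do not move let the fingers close, or fill a call up. It gives the time, the measured TCP pose, the force and the opening at its end, in the units of the state.
- manip.read_state(): the state, without advancing time (a new reading comes with each control period).
- snapshot(name): name is "scene" or "top" or "wrist"; returns the picture (400x640x3 uint8, blue, green, red); there is no depth.
- camera_params(name): a dict with "intrinsics" (3x3 intrinsics, pixels), "D" ([k1, k2, p1, p2, k3] as OpenCV has them; the pictures are not rectified), "extrinsics" (4x4, takes a point from camera to world coordinates). Camera axes: x right, y down, z forward; pixel columns grow to the right and rows downward; lengths in mm; the calibration is good to about 2 mm. A picture is of the moment at which its call begins: read the wrist's pose just before it. camera_params takes no time and is no camera call; for the wrist camera it gives the pose at the moment of the call.
- manip.job_done(): hands the job in, once; it reports no verdict.
Trained networks look in the newest picture that a camera, given by its name, has taken for a name from the list of things; names that differ only in an ending like _2 or _b are one class to them, and where a whole thing is asked for, a point or a joint stands for the part that bears it (a point fixed in the world has none). Each returns a list of dicts, best first, with "p" (0 to 1); they miss things now and then, are a little off and sometimes report something else, mostly with a low value. They report only what shows in the picture. A call takes as long as a camera call. They do not tell look-alikes from the thing itself.
- regions_of(camera, label): "pixels" (400x640 bool, what is visible of it) and "position" ([column, row] in pixels, amid what is visible of it).
- spot_point(camera, label): "position" ([column, row] in pixels: a listed point, or the origin of a listed thing).
The state is a dict: "time": time; "joint_positions": joint angles; "joint_vel": joint speeds; "joint_efforts": joint torques, N m; "tcp_pos": TCP position; "tool_rot": TCP orientation; "wrist_force": force on the tool from outside, world axes, zero at the start; "ft_torque": the same for the moment, N m; "finger_gap": finger opening in mm.
Only numpy, scipy, OpenCV 4.12 (cv2) and the standard library are available. Lean on these libraries where they do the work, as an engineer would, in place of code of your own. Each camera call takes 0.05 s, during which the arm holds its last target. There are 200 camera calls.

## Working session

There is one attempt and no reset: what is moved stays moved. The work goes in short steps, Python scripts to look and compute and a shell command to move; the robot and the scene stay as the last step left them, time stands still between calls to the robot, and variables do not carry over. Pictures are saved under pics/ and viewed, about 8 in all and at most 12, crops included, and the job is handed in when it is done.

```bash
ls; mkdir -p pics
cat > h.py <<'E'
import numpy as np, cv2
from scipy.spatial.transform import Rotation as R
from station import manip, snapshot, camera_params, regions_of, spot_point
def toz(cam,uv,z,P=None):
    P=P or camera_params(cam)
    K=np.array(P["intrinsics"]);D=np.array(P["D"],float);T=np.array(P["extrinsics"])
    n=cv2.undistortPoints(np.array(uv,float).reshape(-1,1,2),K,D).reshape(-1,2)
    d=np.c_[n,np.ones(len(n))]@T[:3,:3].T;o=T[:3,3]
    return o+d*((z-o[2])/d[:,2])[:,None]
def outline(cam,mask,z,P=None):
    c=max(cv2.findContours(mask.astype(np.uint8),cv2.RETR_EXTERNAL,cv2.CHAIN_APPROX_NONE)[0],key=cv2.contourArea).reshape(-1,2)
    w=toz(cam,c,z,P)[:,:2].astype(np.float32)
    return cv2.minAreaRect(w)
def q(s): 
    w,x,y,z=s["tool_rot"]; return R.from_quat([x,y,z,w])
E
python3 - <<'E'
from h import *
s=manip.read_state();print(s["tcp_pos"],s["tool_rot"]);print(q(s).as_matrix().round(3))
for c in("top","scene"):
    im=snapshot(c);cv2.imwrite(f"pics/{c}0.png",im)
    print(c,np.array(camera_params(c)["extrinsics"]).round(2)[:3].tolist())
    Z=dict(gauge_stop=14,slide_grip=48,bar_short_mid=28,bar_long_mid=14,bar_other_mid=14,pan=70,can=0,reagent=0,tape=0,loupe=0,marker=0,tweezers=0,cutters=0)
    for n,z in Z.items():
        for r in spot_point(c,n)[:3]:
            if r["p"]>.2: print(n,round(r["p"],2),np.round(r["position"]),toz(c,[r["position"]],z)[0].round(1)[:2])
    for n,z in dict(bar_short_mid=42,bar_long_mid=28,bar_other_mid=28).items():
        for r in regions_of(c,n)[:4]:
            if r["p"]>.2: print("R",n,round(r["p"],2),np.round(r["position"]),outline(c,r["pixels"],z))
E
```

```text
pics
[ 184.12397743 -517.47389668  230.20575883] [ 0.57823638 -0.57729232  0.40836835 -0.40695401]
[[ 0.335 -0.001  0.942]
 [-0.942  0.002  0.335]
 [-0.002 -1.    -0.   ]]
top [[-0.06, -0.98, 0.2, 198.99], [-1.0, 0.05, -0.01, -20.77], [0.0, -0.21, -0.98, 1635.65]]
gauge_stop 0.82 [255. 191.] [591.3 149.4]
slide_grip 0.66 [298. 176.] [623.    6.5]
bar_short_mid 0.76 [269. 186.] [602.9 102.5]
bar_short_mid 0.76 [250. 280.] [305.8 173.6]
bar_short_mid 0.64 [372. 284.] [ 272.2 -203.1]
bar_long_mid 0.92 [398. 176.] [ 617.1 -316.3]
bar_long_mid 0.45 [273. 242.] [423.6  98. ]
bar_long_mid 0.27 [377. 139.] [ 745.5 -259.7]
bar_other_mid 0.8 [340. 238.] [ 425.4 -114.6]
can 0.87 [274. 245.] [416.   94.3]
tape 0.71 [379. 140.] [ 746.4 -267.1]
loupe 0.47 [269. 155.] [713.2  99. ]
marker 0.75 [309. 150.] [723.1 -33.6]
tweezers 0.66 [446. 225.] [ 449.4 -463.2]
cutters 0.64 [235. 145.] [755.8 213.5]
R bar_short_mid 0.81 [370. 282.] ((275.4377136230469, -197.9539337158203), (93.87870025634766, 58.2058219909668), 51.92984390258789)
R bar_short_mid 0.64 [266. 188.] ((599.5435791015625, 100.486732482910
[... 1500 characters left out ...]
3867188), 8.394584655761719)
R bar_short_mid 0.59 [255. 178.] ((317.36505126953125, -194.39825439453125), (112.3208999633789, 79.82591247558594), 53.07855224609375)
R bar_long_mid 0.97 [185. 254.] ((621.1683349609375, -319.65313720703125), (74.84046936035156, 153.4625244140625), 1.568068265914917)
R bar_other_mid 0.72 [330. 252.] ((625.1573486328125, 15.230342864990234), (146.42208862304688, 76.80419921875), 10.288114547729492)
R bar_other_mid 0.65 [417. 292.] ((757.2349853515625, 183.7398681640625), (122.63284301757812, 61.15896987915039), 77.32726287841797)
R bar_other_mid 0.64 [274. 208.] ((442.39202880859375, -119.68143463134766), (125.763427734375, 82.45893096923828), 65.14934539794922)
```

Run:
```python
import cv2
a=cv2.imread("pics/top0.png")[80:330,140:500];cv2.imwrite("pics/top0c.png",cv2.resize(a,(800,556),interpolation=cv2.INTER_CUBIC))
a=cv2.imread("pics/scene0.png")[130:340,100:560];cv2.imwrite("pics/scene0c.png",cv2.resize(a,(800,365),interpolation=cv2.INTER_CUBIC))
```

```text
(no output)
```

View pics/top0c.png

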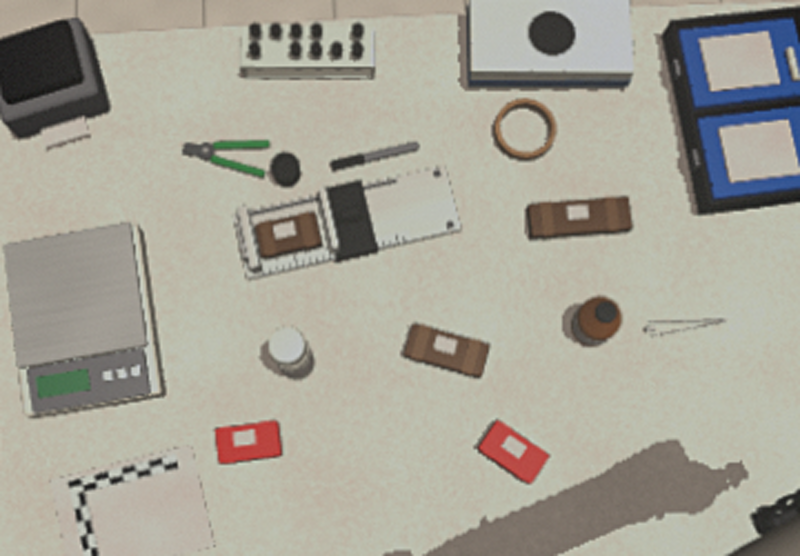

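View pics/scene0c.png

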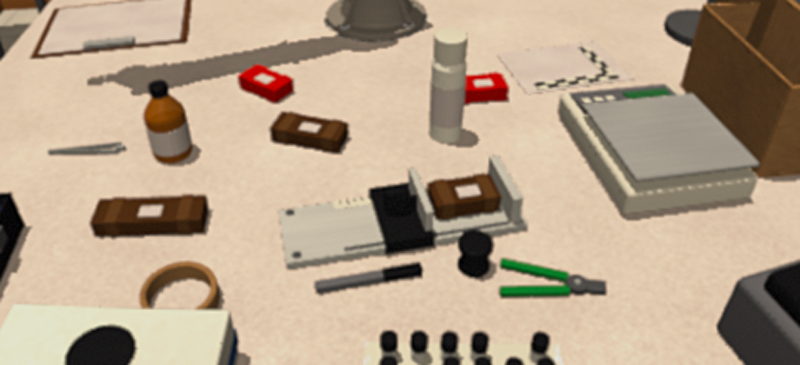

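The top picture shows the gauge with the brown short bar at crop (288,232). The long bar is at (578,217), the other bar at (446,350), the scale pan around (75,295), the can at (290,350) and the bottle at (600,320). The red look-alikes are at (248,441) and (513,452). The scene picture shows the same layout. The network's short bar at (601,100) is the brown one, and its yaw of about 9.7° matches the gauge.

```bash
python3 -m inch '[[0,0,0,0,-8,0,0.085],[0,0,0,0,-8,0,0.085],[0,0,0,0,-8,0,0.085],[0,0,0,0,-8,0,0.085],[0,0,0,0,-8,0,0.085]]' 40
python3 -m inch '[[0,0,0,0,-8,0,0.085],[0,0,0,0,-8,0,0.085],[0,0,0,0,-8,0,0.085],[0,0,0,0,-8,0,0.085],[0,0,0,0,-8,0,0.085]]'
python3 - <<'E'
from h import *
s=manip.read_state();print(s["tcp_pos"],s["joint_positions"]);M=q(s).as_matrix();print(M.round(3))
f=lambda l:np.array(l)/2.2222+[140,80]
p=toz("top",f([(5,245),(132,223),(147,347),(17,366)]),70);print(p.round(0),p.mean(0))
p=toz("top",f([(452,168),(461,230),(248,277)]),14);print(p.round(0),np.linalg.norm(np.diff(p,axis=0),axis=1))
print(M.T@(np.array([601,80,230])-s["tcp_pos"]))
E
```

```text
time: 2.2
tcp_pos: [184.4, -518.2, 231.3]
tool_rot: [-0.685, 0.685, -0.176, 0.176]
wrist_force: [0.1, 0.4, 1.0]
finger_gap: 84.7
time: 2.7
tcp_pos: [184.2, -518.3, 231.3]
tool_rot: [-0.703, 0.703, 0.079, -0.079]
wrist_force: [0.9, -0.5, 0.3]
finger_gap: 85.1
[ 184.22217149 -518.26448951  231.34861207] [ 1.35886196  0.32120011 -0.21331495  1.50438701  0.06953473  1.32330027
  1.36331144]
[[ 0.975 -0.    -0.222]
 [ 0.222 -0.     0.975]
 [-0.001 -1.    -0.   ]]
[[601. 502.  70.]
 [622. 318.  70.]
 [444. 298.  70.]
 [426. 483.  70.]] [523.40583626 400.25176655  70.        ]
[[ 695. -144.   14.]
 [ 600. -151.   14.]
 [ 547.  161.   14.]] [ 94.92918305 316.26474648]
[539.36405501   0.98777634 490.62349818]
```

```bash
python3 -m inch '[[0.034,0,0.036,0,3,0,0.085],[0.034,0,0.036,0,0,0,0.085],[0.034,0,0.036,0,0,0,0.085],[0.034,0,0.036,0,0,0,0.085],[0.034,0,0.036,0,0,0,0.085]]'
python3 -m inch '[[0.034,0,0.036,0,0,0,0.085],[0.034,0,0.036,0,0,0,0.085],[0.034,0,0.036,0,0,0,0.085],[0.034,0,0.036,0,0,0,0.085],[0.034,0,0.036,0,0,0,0.085]]'
python3 - <<'E'
from h import *
s=manip.read_state();M=q(s).as_matrix();print(M.round(3))
print(M.T@(np.array([601,70,230])-s["tcp_pos"]))
E
```

```text
time: 3.2
tcp_pos: [316.3, -314.1, 229.4]
tool_rot: [-0.703, 0.707, 0.053, -0.055]
wrist_force: [0.6, 0.1, -0.2]
finger_gap: 85.0
time: 3.7
tcp_pos: [457.7, -108.0, 229.8]
tool_rot: [-0.701, 0.709, 0.053, -0.052]
wrist_force: [0.8, -1.3, 0.0]
finger_gap: 85.2
[[ 0.989  0.002 -0.149]
 [ 0.149 -0.011  0.989]
 [ 0.001 -1.    -0.011]]
[168.20090192  -1.824292   154.65879524]
```

```bash
python3 -m inch '[[0.034,0,0.031,0,1,0,0.085],[0.034,0,0.031,0,0,0,0.085],[0.034,0,0.031,0,0,0,0.085],[0.034,0,0.031,0,0,0,0.085],[0.034,0,0.031,0,0,0,0.085]]'
python3 - <<'E'
from h import *
s=manip.read_state();P=camera_params("wrist");im=snapshot("wrist");cv2.imwrite("pics/w0.png",im)
M=q(s).as_matrix();print(s["tcp_pos"],M.round(3))
for n,z in dict(gauge_stop=14,slide_grip=48,bar_short_mid=28).items():
    for r in spot_point("wrist",n)[:3]: print(n,r["p"],np.round(r["position"]),toz("wrist",[r["position"]],z,P)[0])
for r in regions_of("wrist","bar_short_mid")[:2]: print(r["p"],outline("wrist",r["pixels"],42,P))
E
```

```text
time: 4.2
tcp_pos: [610.7, 75.5, 229.3]
tool_rot: [-0.701, 0.711, 0.047, -0.044]
wrist_force: [0.4, -0.8, -0.4]
finger_gap: 85.2
[610.67050509  75.51148728 229.25612553] [[ 0.992  0.005 -0.128]
 [ 0.128 -0.014  0.992]
 [ 0.004 -1.    -0.014]]
gauge_stop 0.7 [316.  98.] [597.1036521  146.46580236  14.        ]
slide_grip 0.59 [322. 228.] [622.11760536   8.82917567  48.        ]
bar_short_mid 0.83 [ 67. 323.] [ 292.50078198 -188.89268856   28.        ]
bar_short_mid 0.66 [48. 44.] [322.47667649 166.49463867  28.        ]
bar_short_mid 0.57 [313. 146.] [600.29094036  96.01189706  28.        ]
0.83 ((602.6077270507812, 99.91815185546875), (51.56189727783203, 89.12080383300781), 9.125382423400879)
0.69 ((300.50091552734375, -173.2185516357422), (112.17033386230469, 48.79791259765625), 51.86349868774414)
```

View pics/w0.png

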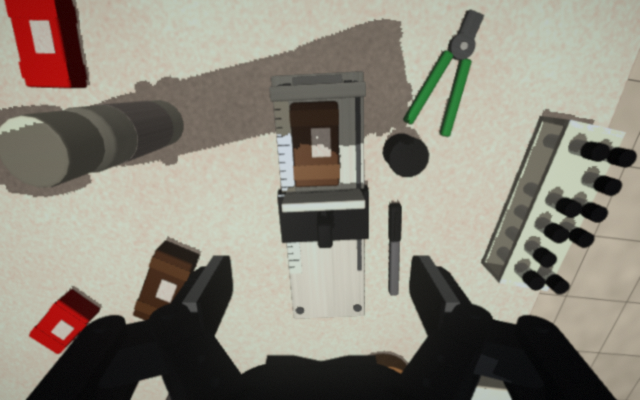

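```bash
python3 -m inch '[[-0.005,0.03,0.025,0.8,-2,0,0.085],[0,0.04,0,0,0,0,0.085],[0,0.04,0,0,0,0,0.085],[0,0.035,0,0,0,0,0.085],[0,0,0,0,0,0,0.085]]'
python3 - <<'E'
from h import *
s=manip.read_state();M=q(s).as_matrix();print(M.round(3))
print(M.T@(np.array([602.5,99.5,18])-s["tcp_pos"]))
E
```

```text
time: 4.95
tcp_pos: [603.5, 84.9, 84.4]
tool_rot: [-0.702, 0.708, 0.057, -0.049]
wrist_force: [-0.5, 0.3, -0.3]
finger_gap: 85.0
[[ 0.989  0.012 -0.148]
 [ 0.148 -0.008  0.989]
 [ 0.011 -1.    -0.01 ]]
[ 0.42845904 66.26106424 15.23729594]
```

```bash
python3 -m inch '[[0,0.01,0.015,0.6,-0.8,0.6,0.085],[0,0.03,0,0,0,0,0.085],[0,0.023,0,0,0,0,0.085],[0,0,0,0,0,0,0.085],[0,0,0,0,0,0,0.085]]'
python3 - <<'E'
from h import *
s=manip.read_state();M=q(s).as_matrix();print(M.round(3))
print(M.T@(np.array([602.5,99.5,18])-s["tcp_pos"]))
E
```

```text
time: 5.45
tcp_pos: [608.1, 99.9, 29.6]
tool_rot: [0.706, -0.704, -0.061, 0.05]
wrist_force: [0.5, 0.4, -0.4]
finger_gap: 84.8
[[ 0.988  0.015 -0.157]
 [ 0.157  0.004  0.988]
 [ 0.015 -1.     0.002]]
[-5.80264464 11.51691141  0.47437821]
```

```bash
python3 -m inch '[[-0.006,0.006,0,0,-0.3,0.9,0.085],[0,0.005,0,0,0,0,0.085],[0,0,0,0,0,0,0.085],[0,0,0,0,0,0,0.085],[0,0,0,0,0,0,0.085]]'
python3 - <<'E'
from h import *
s=manip.read_state();M=q(s).as_matrix();print(M.round(3))
print(M.T@(np.array([602.5,99.5,18])-s["tcp_pos"]))
E
```

```text
time: 5.95
tcp_pos: [605.8, 100.3, 23.8]
tool_rot: [0.706, -0.704, -0.06, 0.055]
wrist_force: [0.3, 0.4, -0.3]
finger_gap: 84.6
[[ 0.987  0.008 -0.162]
 [ 0.162  0.003  0.987]
 [ 0.008 -1.     0.002]]
[-3.45164496  5.79205705 -0.3068684 ]
```

```bash
python3 -m inch '[[-0.004,0.006,0,0,0,0.4,0.085],[0,0.002,0,0,0,0.2,0.05],[0,0,0,0,0,0,0.03],[0,0,0,0,0,0,0.03],[0,0,0,0,0,0,0.03]]' 40
python3 -m inch '[[0,0,0,0,0,0,0.03],[0,0,0,0,0,0,0.03],[0,0,0,0,0,0,0.03],[0,0,0,0,0,0,0.03],[0,0,0,0,0,0,0.03]]' 40
python3 - <<'E'
from h import *
s=manip.read_state();M=q(s).as_matrix();print(M.round(3))
E
```

```text
time: 6.45
tcp_pos: [601.8, 99.8, 15.5]
tool_rot: [0.705, -0.704, -0.057, 0.058]
wrist_force: [0.1, 0.8, 0.1]
finger_gap: 49.4
time: 6.95
tcp_pos: [601.8, 99.8, 15.5]
tool_rot: [0.705, -0.704, -0.056, 0.058]
wrist_force: [0.1, -0.9, -0.4]
finger_gap: 49.5
[[ 0.987 -0.003 -0.162]
 [ 0.162  0.002  0.987]
 [-0.003 -1.     0.002]]
```

```bash
python3 -m inch '[[0,-0.01,0,0,0,0,0.03],[0,-0.03,0,0,0,0,0.03],[0,-0.04,0,0,0,0,0.03],[0,-0.04,0,0,0,0,0.03],[0,-0.02,0,0,0,0,0.03]]'
python3 -m inch '[[-0.004,0,0.04,0,0,0,0.03],[-0.004,0,0.044,0,0,0,0.03],[-0.004,0,0.044,0,0,0,0.03],[-0.004,0,0.044,0,0,0,0.03],[-0.004,0,0.044,0,0,0,0.03]]'
python3 - <<'E'
from h import *
s=manip.read_state();M=q(s).as_matrix();print(M.round(3))
print(M.T@(np.array([524,398,110])-s["tcp_pos"]))
E
```

```text
time: 7.45
tcp_pos: [597.9, 98.2, 156.2]
tool_rot: [0.705, -0.705, -0.052, 0.064]
wrist_force: [0.9, 0.2, -0.8]
finger_gap: 49.2
time: 7.95
tcp_pos: [552.2, 302.3, 163.9]
tool_rot: [-0.703, 0.708, 0.049, -0.05]
wrist_force: [0.6, 0.5, -0.4]
finger_gap: 49.3
[[ 0.99  -0.001 -0.14 ]
 [ 0.14  -0.007  0.99 ]
 [-0.002 -1.    -0.006]]
[-14.45174425  53.3064634   99.05412726]
```

```bash
python3 -m inch '[[-0.005,0,0.035,0,0,0,0.03],[-0.005,0.01,0.035,0,0,0,0.03],[-0.004,0.02,0.025,0,0,0,0.03],[0,0.02,0,0,0,0,0.03],[0,0,0,0,0,0,0.03]]'
python3 - <<'E'
from h import *
s=manip.read_state();M=q(s).as_matrix();print(M.round(3))
im=snapshot("scene")[140:300,400:600];cv2.imwrite("pics/s1.png",cv2.resize(im,(750,600),interpolation=cv2.INTER_CUBIC))
for c in("top","scene","wrist"):
    if c!="scene": snapshot(c)
    P=camera_params(c)
    for r in spot_point(c,"pan")[:2]: print(c,r["p"],toz(c,[r["position"]],70,P)[0])
    for r in regions_of(c,"bar_short_mid")[:3]: print(c,r["p"],np.round(r["position"]),toz(c,[r["position"]],130,P)[0])
print(M.T@(np.array([524,398,72.5])-s["tcp_pos"]))
E
```

```text
time: 8.45
tcp_pos: [515.6, 410.0, 115.9]
tool_rot: [0.706, -0.704, -0.054, 0.056]
wrist_force: [0.2, -0.9, -2.4]
finger_gap: 49.3
[[ 0.988 -0.003 -0.156]
 [ 0.156  0.003  0.988]
 [-0.002 -1.     0.004]]
top 0.2 [ 427.72106984 -107.06714761   70.        ]
top 0.94 [368. 284.] [ 269.95654821 -180.9454349   130.        ]
top 0.23 [408. 225.] [ 435.84740837 -312.30327057  130.        ]
top 0.17 [398. 176.] [ 585.24428905 -295.55964733  130.        ]
scene 0.83 [527.51940514 392.3321454   70.        ]
scene 0.32 [433.13863971 461.26239143  70.        ]
scene 0.86 [250. 178.] [ 463.93739449 -174.71043624  130.        ]
scene 0.83 [380. 178.] [482.53867667 142.30959011 130.        ]
scene 0.78 [485. 187.] [531.07754506 390.28193068 130.        ]
wrist 0.95 [ 72. 354.] [393.35268707 337.06025967 130.        ]
wrist 0.69 [318. 263.] [517.38629857 413.4020302  130.        ]
[  6.55586247  43.31741267 -13.35428112]
```

View pics/s1.png

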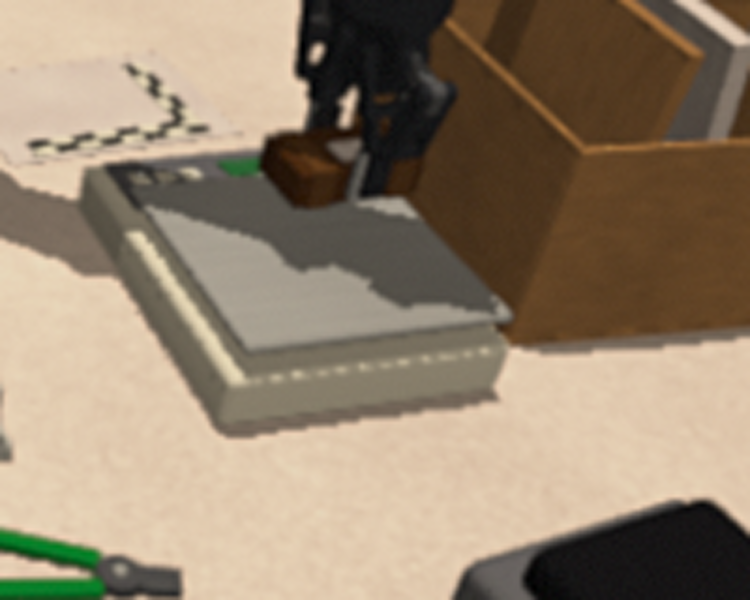

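The bar hangs level over the back half of the pan (crop about (345,165)). The pan's centre agrees between both cameras at about (525,396).

```bash
python3 -m inch '[[0.008,0.01,-0.015,0,0,0,0.03],[0,0.015,0,0,0,0,0.03],[0,0.01,0,0,0,0,0.03],[0,0,0,0,0,0,0.03],[0,0,0,0,0,0,0.03]]'
python3 - <<'E'
from h import *
s=manip.read_state();M=q(s).as_matrix();print(M.round(3),s["wrist_force"])
print(M.T@(np.array([525,396,72.5])-s["tcp_pos"]))
E
```

```text
time: 9.4
tcp_pos: [530.9, 393.3, 80.4]
tool_rot: [0.707, -0.703, -0.054, 0.052]
wrist_force: [-0.3, -0.3, -1.8]
finger_gap: 49.2
[[ 0.989  0.002 -0.149]
 [ 0.149  0.006  0.989]
 [ 0.003 -1.     0.006]] [-0.30764895 -0.26030891 -1.8250763 ]
[-5.41553877  7.88010819  3.54159838]
```

```bash
python3 -m inch '[[-0.003,0.004,0.002,0,0,0,0.03],[0,0.002,0,0,0,0,0.03],[0,0.001,0,0,0,0,0.03],[0,0,0,0,0,0,0.03],[0,0,0,0,0,0,0.03]]'
```

```text
time: 9.9
tcp_pos: [526.5, 396.8, 73.6]
tool_rot: [0.708, -0.702, -0.055, 0.053]
wrist_force: [0.4, -0.5, -1.5]
finger_gap: 49.2
```

```bash
python3 -m inch '[[0,0.002,0,0,0,0,0.03],[0,0.001,0,0,0,0,0.03],[0,0,0,0,0,0,0.03],[0,0,0,0,0,0,0.03],[0,0,0,0,0,0,0.03]]'
```

```text
time: 10.4
tcp_pos: [526.9, 397.5, 71.9]
tool_rot: [0.708, -0.702, -0.055, 0.052]
wrist_force: [-0.7, 0.3, -0.3]
finger_gap: 49.1
```

```bash
python3 -m inch '[[0,0.001,0,0,0,0,0.03],[0,0,0,0,0,0,0.06],[0,0,0,0,0,0,0.085],[0,0,0,0,0,0,0.085],[0,0,0,0,0,0,0.085]]'
python3 -m inch '[[0,-0.01,0,0,0,0,0.085],[0,-0.03,0,0,0,0,0.085],[0,-0.04,0,0,0,0,0.085],[0,-0.04,0,0,0,0,0.085],[0,-0.02,0,0,0,0,0.085]]'
python3 - <<'E'
from h import *
s=manip.read_state();M=q(s).as_matrix();print(s["tcp_pos"],M.round(3))
for c in("wrist","top"):
    P=camera_params(c);im=snapshot(c);cv2.imwrite(f"pics/{c}2.png",im)
    for r in regions_of(c,"bar_short_mid")[:4]: print(c,r["p"],outline(c,r["pixels"],98,P))
    for r in spot_point(c,"pan")[:1]: print(c,r["p"],toz(c,[r["position"]],70,P)[0])
E
```

```text
time: 10.9
tcp_pos: [527.7, 398.0, 71.8]
tool_rot: [0.709, -0.702, -0.056, 0.051]
wrist_force: [-0.3, 0.3, -0.0]
finger_gap: 85.1
time: 11.4
tcp_pos: [525.0, 394.5, 213.7]
tool_rot: [0.707, -0.703, -0.053, 0.054]
wrist_force: [0.1, -0.0, -0.0]
finger_gap: 85.1
[525.0081299  394.46437417 213.74987866] [[ 0.988 -0.002 -0.152]
 [ 0.152  0.005  0.988]
 [-0.001 -1.     0.005]]
wrist 0.81 ((358.7911376953125, 255.42153930664062), (54.92173385620117, 56.91014099121094), 6.116025924682617)
wrist 0.63 ((526.8065185546875, 398.5960388183594), (50.59967803955078, 92.1805191040039), 8.693221092224121)
top 0.66 ((272.8526916503906, -192.32020568847656), (89.325927734375, 53.0283203125), 49.684364318847656)
top 0.29 [686.08635072  91.18888829  70.        ]
```

View pics/wrist2.png

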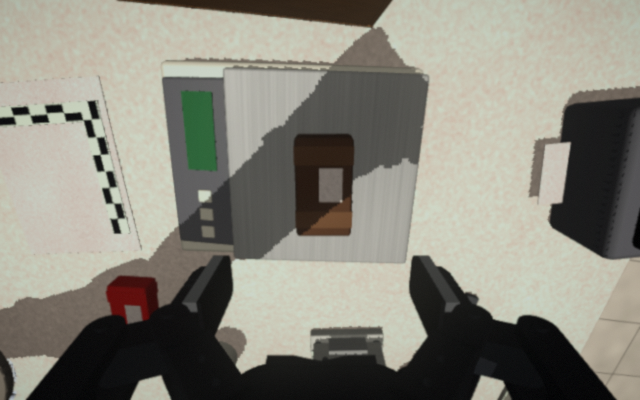

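```bash
python3 - <<'E'
from h import *
c=toz("wrist",[(223,67),(428,77),(407,262),(232,257)],70);print(c.round(0).tolist(),c.mean(0))
E
python3 -m inch '[[0.004,0,-0.04,0,0,0,0.085],[0.004,0,-0.04,0,0,0,0.085],[0.004,0,-0.04,0,0,0,0.085],[0.004,0,-0.04,0,0,0,0.085],[0.004,0,-0.04,0,0,0,0.085]]'
python3 -m inch '[[0.004,0,-0.04,0,0,0,0.085],[0.004,0,-0.04,0,0,0,0.085],[0.004,0,-0.04,0,0,0,0.085],[0.004,0,-0.04,0,0,0,0.085],[0.0,0,-0.04,0,0,0,0.085]]'
python3 - <<'E'
from h import *
s=manip.read_state();P=camera_params("wrist");im=snapshot("wrist");cv2.imwrite("pics/w3.png",im)
M=q(s).as_matrix();print(s["tcp_pos"],M.round(3))
for n,z in dict(gauge_stop=14,slide_grip=48).items():
    for r in spot_point("wrist",n)[:2]: print(n,r["p"],np.round(r["position"]),toz("wrist",[r["position"]],z,P)[0])
E
```

```text
[[427.0, 480.0, 70.0], [597.0, 498.0, 70.0], [621.0, 324.0, 70.0], [446.0, 302.0, 70.0]] [522.84266663 400.96954518  70.        ]
time: 12.2
tcp_pos: [567.0, 199.2, 196.4]
tool_rot: [-0.704, 0.705, 0.051, -0.07]
wrist_force: [0.4, 0.3, -0.3]
finger_gap: 85.1
time: 12.7
tcp_pos: [613.3, -5.9, 185.9]
tool_rot: [-0.704, 0.705, 0.045, -0.077]
wrist_force: [0.3, -0.5, 0.2]
finger_gap: 84.5
[613.25029757  -5.89844982 185.93015116] [[ 0.984 -0.044 -0.172]
 [ 0.172 -0.006  0.985]
 [-0.044 -0.999  0.002]]
gauge_stop 0.67 [342.   9.] [598.6669039  145.59459201  14.        ]
gauge_stop 0.44 [341. 172.] [ 6.26000143e+02 -1.51295227e-01  1.40000000e+01]
slide_grip 0.86 [339. 169.] [621.83677313  10.01022538  48.        ]
```

View pics/w3.png

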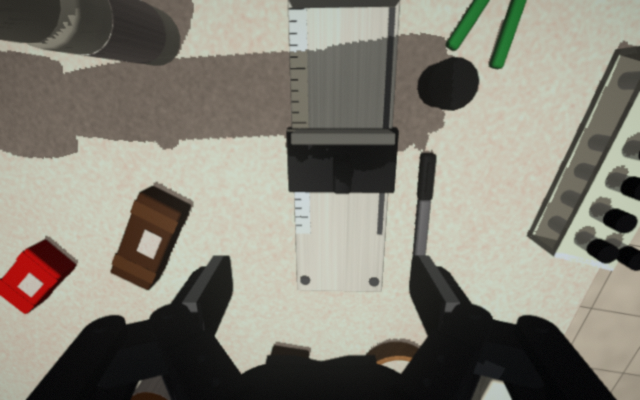

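```bash
python3 -m inch '[[0.011,0.02,0.014,0,0,-2.5,0.06],[0,0.03,0,0,0,0,0.06],[0,0.03,0,0,0,0,0.06],[0,0.02,0,0,0,0,0.06],[0,0,0,0,0,0,0.06]]'
python3 - <<'E'
from h import *
s=manip.read_state();M=q(s).as_matrix();print(M.round(3))
print(M.T@(np.array([622,10,33])-s["tcp_pos"]))
E
```

```text
time: 13.35
tcp_pos: [616.6, 12.3, 77.0]
tool_rot: [0.706, -0.703, -0.057, 0.063]
wrist_force: [-0.5, -0.3, -0.4]
finger_gap: 59.7
[[ 0.986 -0.009 -0.169]
 [ 0.169  0.005  0.986]
 [-0.008 -1.     0.006]]
[ 5.30676344 43.91671276 -3.43189061]
```

```bash
python3 -m inch '[[0.006,0.01,-0.003,0,0,-0.5,0.06],[0,0.022,0,0,0,0,0.06],[0,0.01,0,0,0,0,0.06],[0,0,0,0,0,0,0.06],[0,0,0,0,0,0,0.06]]'
python3 - <<'E'
from h import *
s=manip.read_state();M=q(s).as_matrix();print(M.round(3))
print(M.T@(np.array([622,10,33])-s["tcp_pos"]))
snapshot("wrist");P=camera_params("wrist")
for r in spot_point("wrist","slide_grip")[:1]: print(r["p"],toz("wrist",[r["position"]],48,P)[0])
E
```

```text
time: 13.85
tcp_pos: [625.5, 14.1, 35.4]
tool_rot: [0.707, -0.701, -0.063, 0.059]
wrist_force: [0.2, 0.5, -0.4]
finger_gap: 60.1
[[ 0.985  0.005 -0.173]
 [ 0.173  0.009  0.985]
 [ 0.006 -1.     0.008]]
[-4.22538348  2.31228555 -3.48586082]
0.92 [624.18167838   8.39454574  48.        ]
```

```bash
python3 -m inch '[[-0.003,0.001,-0.005,0,0,0,0.06],[0,0,0,0,0,0,0.03],[0,0,0,0,0,0,0.005],[0,0,0,0,0,0,0.005],[0,0,0,0,0,0,0.005]]' 30
python3 -m inch '[[0,0,0,0,0,0,0.005],[0,0,0,0,0,0,0.005],[0,0,0,0,0,0,0.005],[0,0,0,0,0,0,0.005],[0,0,0,0,0,0,0.005]]' 30
```

```text
time: 14.45
tcp_pos: [624.5, 7.5, 37.4]
tool_rot: [0.707, -0.702, -0.064, 0.058]
wrist_force: [-0.4, -0.4, 0.1]
finger_gap: 15.1
time: 14.95
tcp_pos: [624.5, 7.5, 37.4]
tool_rot: [0.707, -0.702, -0.064, 0.058]
wrist_force: [0.1, 0.4, 0.6]
finger_gap: 15.4
```

```bash
python3 -m inch '[[0,0,-0.012,0,0,0,0.005],[0,0,-0.02,0,0,0,0.005],[0,0,-0.02,0,0,0,0.005],[0,0,-0.018,0,0,0,0.005],[0,0,0,0,0,0,0.005]]'
```

```text
time: 15.45
tcp_pos: [636.0, -56.8, 37.4]
tool_rot: [0.71, -0.698, -0.065, 0.06]
wrist_force: [1.3, -2.5, -0.1]
finger_gap: 15.7
```

```bash
python3 -m inch '[[0,0,-0.012,0,0,0,0.005],[0,0,0,0,0,0,0.005],[0,0,0,0,0,0,0.005],[0,0,0,0,0,0,0.005],[0,0,0,0,0,0,0.005]]'
python3 -m inch '[[0,0,0,0,0,0,0.03],[0,0,0,0,0,0,0.06],[0,0,0,0,0,0,0.06],[0,-0.03,0,0,0,0,0.06],[0,-0.03,0,0,0,0,0.06]]'
python3 -m inch '[[0,-0.04,0,0,0,0,0.085],[0,-0.04,0,0,0,0,0.085],[0,-0.035,0,0,0,0,0.085],[0,0,0,0,0,0,0.085],[0,0,0,0,0,0,0.085]]'
python3 - <<'E'
from h import *
s=manip.read_state();P=camera_params("wrist");im=snapshot("wrist")
M=q(s).as_matrix();print(s["tcp_pos"],M.round(3))
for n,z in dict(gauge_stop=14,slide_grip=48).items():
    for r in spot_point("wrist",n)[:2]: print(n,r["p"],np.round(r["position"]),toz("wrist",[r["position"]],z,P)[0])
print(M.T@(np.array([612,-310,215])-s["tcp_pos"]))
E
```

```text
time: 15.95
tcp_pos: [638.2, -68.6, 37.4]
tool_rot: [0.71, -0.698, -0.066, 0.061]
wrist_force: [-0.1, -0.8, 0.7]
finger_gap: 16.0
time: 16.45
tcp_pos: [633.9, -67.2, 92.7]
tool_rot: [0.712, -0.697, -0.063, 0.065]
wrist_force: [0.6, 1.5, 0.1]
finger_gap: 60.1
time: 16.95
tcp_pos: [636.2, -67.6, 216.2]
tool_rot: [0.712, -0.696, -0.067, 0.063]
wrist_force: [-0.2, 0.0, -0.6]
finger_gap: 85.1
[636.23385262 -67.55115627 216.20094985] [[ 0.983  0.003 -0.183]
 [ 0.183  0.022  0.983]
 [ 0.007 -1.     0.022]]
slide_grip 0.86 [321. 180.] [638.06437238 -68.51367332  48.        ]
[ -68.17627572   -4.31665488 -233.88784842]
```

```bash
python3 -m inch '[[-0.01,0,-0.038,0,0,0,0.085],[-0.01,0,-0.038,0,0,0,0.085],[-0.01,0,-0.038,0,0,0,0.085],[-0.01,0,-0.038,0,0,0,0.085],[-0.01,0,-0.038,0,0,0,0.085]]'
python3 -m inch '[[-0.01,0,-0.038,0,0,0,0.085],[-0.01,0,-0.038,0,0,0,0.085],[-0.01,0,-0.038,1,5,0,0.085],[0,0,0,0,5,0,0.085],[0,0,0,0,0,0,0.085]]'
python3 - <<'E'
from h import *
s=manip.read_state();P=camera_params("wrist");im=snapshot("wrist");cv2.imwrite("pics/w4.png",im)
M=q(s).as_matrix();print(s["tcp_pos"],M.round(3))
for r in spot_point("wrist","bar_long_mid")[:2]: print(r["p"],np.round(r["position"]),toz("wrist",[r["position"]],14,P)[0])
for r in regions_of("wrist","bar_long_mid")[:2]: print(r["p"],outline("wrist",r["pixels"],28,P))
E
```

```text
time: 17.6
tcp_pos: [619.9, -256.2, 200.7]
tool_rot: [0.716, -0.691, -0.069, 0.076]
wrist_force: [0.3, -0.8, 0.5]
finger_gap: 84.9
time: 18.1
tcp_pos: [605.4, -387.2, 183.1]
tool_rot: [0.726, -0.687, 0.007, 0.017]
wrist_force: [-0.1, 0.4, 0.1]
finger_gap: 84.9
[ 605.35306199 -387.20348322  183.12542113] [[ 0.999 -0.035 -0.013]
 [ 0.015  0.055  0.998]
 [-0.034 -0.998  0.055]]
0.59 [329. 125.] [ 607.30581312 -327.21979591   14.        ]
0.6 ((609.2758178710938, -324.0665588378906), (52.09751510620117, 148.3701171875), 1.3340271711349487)
```

View pics/w4.png

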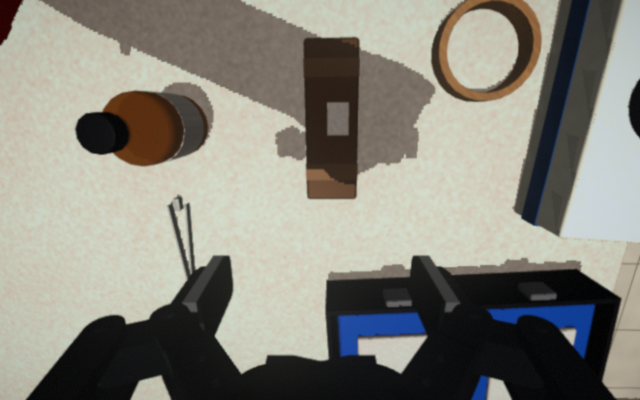

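```bash
python3 -m inch '[[0.004,0,0.032,-1.6,-0.3,-1,0.085],[0,0.02,0.032,-1.6,0,-1,0.085],[0,0.04,0,0,0,0,0.085],[0,0.04,0,0,0,0,0.085],[0,0.02,0,0,0,0,0.085]]'
python3 - <<'E'
from h import *
s=manip.read_state();M=q(s).as_matrix();print(M.round(3))
print(M.T@(np.array([609,-324,5])-s["tcp_pos"]))
E
```

```text
time: 18.75
tcp_pos: [614.9, -309.4, 69.3]
tool_rot: [-0.706, 0.708, 0.021, -0.01]
wrist_force: [-0.3, -0.5, 0.1]
finger_gap: 85.3
[[ 0.999  0.016 -0.043]
 [ 0.043 -0.003  0.999]
 [ 0.016 -1.    -0.004]]
[ -7.52586485  64.29217391 -14.07911027]
```

```bash
python3 -m inch '[[-0.008,0,-0.014,0,1,0.9,0.085],[0,0.02,0,0,0,0,0.085],[0,0.02,0,0,0,0,0.085],[0,0.012,0,0,0,0,0.085],[0,0,0,0,0,0,0.085]]'
python3 - <<'E'
from h import *
s=manip.read_state();M=q(s).as_matrix();print(M.round(3))
print(M.T@(np.array([609,-324,5])-s["tcp_pos"]))
E
```

```text
time: 19.25
tcp_pos: [607.2, -322.5, 18.4]
tool_rot: [-0.705, 0.709, 0.011, -0.013]
wrist_force: [0.0, 0.5, -0.0]
finger_gap: 85.1
[[ 0.999 -0.002 -0.034]
 [ 0.034 -0.005  0.999]
 [-0.002 -1.    -0.005]]
[ 1.75431271 13.4357613  -1.45878774]
```

```bash
python3 -m inch '[[0.002,0.008,-0.001,0,0.5,0,0.085],[0,0.005,0,0,0,0,0.085],[0,0,0,0,0,0,0.06],[0,0,0,0,0,0,0.03],[0,0,0,0,0,0,0.03]]' 60
python3 -m inch '[[0,0,0,0,0,0,0.03],[0,0,0,0,0,0,0.03],[0,0,0,0,0,0,0.03],[0,0,0,0,0,0,0.03],[0,0,0,0,0,0,0.03]]' 60
python3 -m inch '[[0,-0.02,0,0,0,0,0.03],[0,-0.03,0,0,0,0,0.03],[0,-0.04,0,0,0,0,0.03],[0,-0.04,0,0,0,0,0.03],[0,0,0,0,0,0,0.03]]' 60
python3 - <<'E'
from h import *
s=manip.read_state();M=q(s).as_matrix();print(M.round(3))
print(M.T@(np.array([615,60,140])-s["tcp_pos"]))
E
```

```text
time: 19.75
tcp_pos: [612.3, -325.5, 10.0]
tool_rot: [-0.704, 0.71, 0.01, -0.007]
wrist_force: [-0.5, -0.3, -1.6]
finger_gap: 48.4
time: 20.25
tcp_pos: [611.8, -325.2, 9.5]
tool_rot: [-0.704, 0.71, 0.01, -0.007]
wrist_force: [-0.1, -0.5, -1.1]
finger_gap: 48.8
time: 20.75
tcp_pos: [608.4, -322.8, 138.1]
tool_rot: [-0.706, 0.708, 0.007, -0.011]
wrist_force: [1.0, -0.2, -2.1]
finger_gap: 48.2
[[ 1.    -0.006 -0.025]
 [ 0.025 -0.003  1.   ]
 [-0.006 -1.    -0.003]]
[ 16.08442856  -3.07149829 382.55456604]
```

```bash
python3 -m inch '[[0.003,0,0.038,0,0,0,0.03],[0.003,0,0.038,0,0,0,0.03],[0.003,0,0.038,0,0,0,0.03],[0.003,0,0.038,0,0,0,0.03],[0.003,0,0.038,0,0,0,0.03]]'
python3 -m inch '[[0,0,0.038,0,0,0,0.03],[0,0,0.038,0,0,0,0.03],[0,0,0.038,0,-4,0,0.03],[0,0,0.03,0,-4,0,0.03],[0,0,0,0,0,0,0.03]]'
python3 - <<'E'
from h import *
s=manip.read_state();M=q(s).as_matrix();print(M.round(3),np.degrees(np.arctan2(M[1,0],M[0,0])))
print(M.T@(np.array([615.3,60,70])-s["tcp_pos"]))
E
```

```text
time: 21.25
tcp_pos: [615.4, -139.9, 129.8]
tool_rot: [-0.703, 0.711, -0.003, -0.007]
wrist_force: [0.5, -0.2, -2.7]
finger_gap: 48.6
time: 21.75
tcp_pos: [605.8, 20.5, 120.6]
tool_rot: [-0.704, 0.705, 0.049, -0.067]
wrist_force: [0.4, 0.1, -2.1]
finger_gap: 48.5
[[ 0.986 -0.025 -0.164]
 [ 0.164 -0.003  0.986]
 [-0.025 -1.     0.001]] 9.430892834843327
[17.1197835  50.23815135 37.29205373]
```

```bash
python3 -m inch '[[0.009,0,0.018,0,-0.6,-1.4,0.03],[0.008,0,0.019,0,0,0,0.03],[0,0.02,0,0,0,0,0.03],[0,0.01,0,0,0,0,0.03],[0,0,0,0,0,0,0.03]]'
python3 - <<'E'
from h import *
s=manip.read_state();M=q(s).as_matrix();print(M.round(3),np.degrees(np.arctan2(M[1,0],M[0,0])))
print(M.T@(np.array([615.3,60,60])-s["tcp_pos"]))
im=snapshot("wrist");cv2.imwrite("pics/w5.png",im)
for n,z in dict(gauge_stop=14,slide_grip=48).items():
    for r in spot_point("wrist",n)[:2]: print(n,r["p"],np.round(r["position"]),toz("wrist",[r["position"]],z)[0])
E
```

```text
time: 22.25
tcp_pos: [612.5, 59.8, 82.9]
tool_rot: [-0.704, 0.704, 0.059, -0.066]
wrist_force: [0.9, 0.3, -2.4]
finger_gap: 48.2
[[ 0.985 -0.01  -0.175]
 [ 0.175 -0.001  0.985]
 [-0.01  -1.     0.001]] 10.07297676607512
[ 2.98867532 22.88410559 -0.337955  ]
gauge_stop 0.48 [319. 265.] [619.39211017  13.73369908  14.        ]
```

View pics/w5.png

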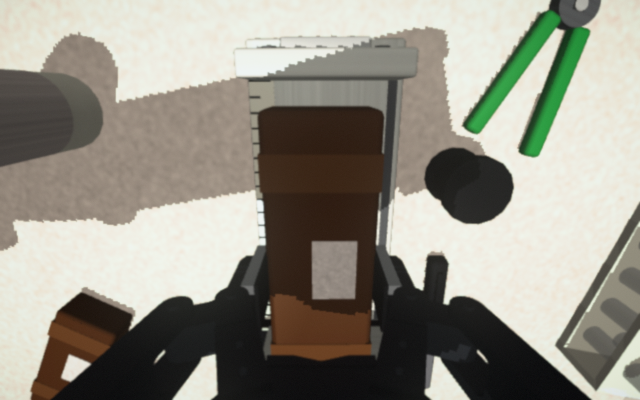

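The bar is square over the track with its front end at row 107. The stop's top edge is at rows 48–78, and the bar is about 3 mm left of the middle line. The loupe, marker and other bar are clear of it.

```bash
python3 -m inch '[[0.003,0.01,0,0,0,-0.6,0.03],[0,0.015,0,0,0,0,0.03],[0,0.012,0,0,0,0,0.03],[0,0.008,0,0,0,0,0.03],[0,0,0,0,0,0,0.03]]'
python3 - <<'E'
from h import *
s=manip.read_state();M=q(s).as_matrix();print(M.round(3),np.degrees(np.arctan2(M[1,0],M[0,0])))
print(M.T@(np.array([616,60,24.5])-s["tcp_pos"]))
E
```

```text
time: 22.9
tcp_pos: [618.8, 57.8, 37.4]
tool_rot: [-0.704, 0.705, 0.063, -0.058]
wrist_force: [-0.7, 0.2, -3.3]
finger_gap: 48.5
[[ 0.985  0.008 -0.17 ]
 [ 0.17   0.     0.985]
 [ 0.008 -1.    -0.001]] 9.804590757235783
[-2.43000657 12.87961367  2.70059974]
```

```bash
python3 -m inch '[[-0.002,0.006,0.002,0,-0.3,0.4,0.03],[0,0.004,0,0,0,0,0.03],[0,0.002,0,0,0,0,0.03],[0,0,0,0,0,0,0.03],[0,0,0,0,0,0,0.03]]'
```

```text
time: 23.4
tcp_pos: [616.8, 60.1, 24.6]
tool_rot: [-0.704, 0.705, 0.063, -0.062]
wrist_force: [-0.0, -0.3, -2.5]
finger_gap: 48.2
```

```bash
python3 -m inch '[[0,0.002,0,0,0,0,0.03],[0,0.001,0,0,0,0,0.03],[0,0,0,0,0,0,0.03],[0,0,0,0,0,0,0.03],[0,0,0,0,0,0,0.03]]'
```

```text
time: 23.9
tcp_pos: [617.7, 60.3, 23.7]
tool_rot: [-0.704, 0.705, 0.064, -0.061]
wrist_force: [0.3, -0.3, -2.3]
finger_gap: 48.5
```

```bash
python3 -m inch '[[0,0.002,0,0,0,0,0.03],[0,0.002,0,0,0,0,0.03],[0,0,0,0,0,0,0.03],[0,0,0,0,0,0,0.03],[0,0,0,0,0,0,0.03]]'
```

```text
time: 24.4
tcp_pos: [618.4, 60.5, 23.6]
tool_rot: [-0.703, 0.705, 0.064, -0.061]
wrist_force: [-1.0, -0.0, -1.3]
finger_gap: 48.8
```

Contact is beginning, so I open gently and retreat.

```bash
python3 -m inch '[[0,0.001,0,0,0,0,0.03],[0,0,0,0,0,0,0.06],[0,0,0,0,0,0,0.08],[0,0,0,0,0,0,0.08],[0,0,0,0,0,0,0.08]]'
python3 -m inch '[[0,-0.01,0,0,0,0,0.08],[0,-0.04,0,0,0,0,0.08],[0,-0.04,0,0,0,0,0.08],[0,-0.03,-0.035,0,0,0,0.06],[0,-0.02,-0.035,0,0,0,0.06]]'
python3 -m inch '[[0,0,-0.035,0,0,0,0.06],[0,0,-0.03,0,0,0,0.06],[0,0,0,0,0,0,0.06],[0,0,0,0,0,0,0.06],[0,0,0,0,0,0,0.06]]'
python3 - <<'E'
from h import *
s=manip.read_state();M=q(s).as_matrix();print(M.round(3),np.degrees(np.arctan2(M[1,0],M[0,0])))
im=snapshot("wrist");cv2.imwrite("pics/w6.png",im)
for n,z in dict(gauge_stop=14,slide_grip=48,bar_long_mid=28).items():
    for r in spot_point("wrist",n)[:2]: print(n,r["p"],np.round(r["position"]),toz("wrist",[r["position"]],z)[0])
for r in regions_of("wrist","bar_long_mid")[:2]: print(r["p"],outline("wrist",r["pixels"],42))
print(M.T@(np.array([638,-70,37])-s["tcp_pos"]))
E
```

```text
time: 24.9
tcp_pos: [620.0, 60.9, 23.9]
tool_rot: [-0.704, 0.705, 0.065, -0.059]
wrist_force: [0.2, -0.4, -0.1]
finger_gap: 80.0
time: 25.4
tcp_pos: [627.9, -0.5, 167.3]
tool_rot: [0.705, -0.703, -0.068, 0.067]
wrist_force: [0.6, -0.7, 0.1]
finger_gap: 60.3
time: 25.9
tcp_pos: [645.0, -72.5, 176.7]
tool_rot: [-0.704, 0.705, 0.07, -0.059]
wrist_force: [0.2, 0.6, -0.6]
finger_gap: 59.9
[[ 0.983  0.016 -0.182]
 [ 0.182  0.     0.983]
 [ 0.015 -1.    -0.003]] 10.486920531949862
slide_grip 0.76 [312. 181.] [638.23007285 -66.95244082  48.        ]
slide_grip 0.61 [376. 327.] [ 734.12053271 -214.47624403   48.        ]
bar_long_mid 0.82 [314.  23.] [616.86893913  61.56794851  28.        ]
0.82 ((623.2075805664062, 31.78398323059082), (50.241065979003906, 88.05290222167969), 10.405142784118652)
[ -8.57142087 139.61182741   4.0762609 ]
```

View pics/w6.png

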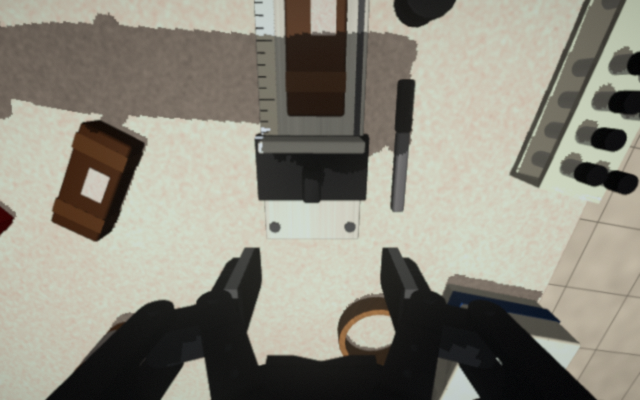

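The long bar lies square on the board (yaw 10.4° against 10.1–10.5°), with the slide still about 18 mm behind it. I go back to the grip at (638,-68).

```bash
python3 -m inch '[[-0.008,0.02,0.004,0,0.3,0.9,0.06],[0,0.03,0,0,0,0,0.06],[0,0.03,0,0,0,0,0.06],[0,0.02,0,0,0,0,0.06],[0,0,0,0,0,0,0.06]]'
python3 - <<'E'
from h import *
s=manip.read_state();M=q(s).as_matrix();print(M.round(3),np.degrees(np.arctan2(M[1,0],M[0,0])))
print(M.T@(np.array([638,-69,37])-s["tcp_pos"]))
E
```

```text
time: 26.65
tcp_pos: [637.3, -64.2, 74.6]
tool_rot: [-0.704, 0.705, 0.066, -0.065]
wrist_force: [-0.5, 0.8, -0.1]
finger_gap: 59.9
[[ 0.983  0.002 -0.185]
 [ 0.185 -0.001  0.983]
 [ 0.002 -1.    -0.002]] 10.652326772104558
[-0.28039848 37.60797588 -4.75789256]
```

```bash
python3 -m inch '[[0,0.01,-0.005,0,0.4,0,0.06],[0,0.016,0,0,0,0,0.06],[0,0.01,0,0,0,0,0.06],[0,0,0,0,0,0,0.06],[0,0,0,0,0,0,0.06]]'
python3 - <<'E'
from h import *
s=manip.read_state();M=q(s).as_matrix();print(M.round(3),np.degrees(np.arctan2(M[1,0],M[0,0])))
print(M.T@(np.array([638,-69,37])-s["tcp_pos"]))
E
```

```text
time: 27.15
tcp_pos: [640.6, -68.6, 38.6]
tool_rot: [-0.704, 0.705, 0.066, -0.061]
wrist_force: [-0.6, 0.8, 1.4]
finger_gap: 60.0
[[ 0.984  0.007 -0.178]
 [ 0.178 -0.001  0.984]
 [ 0.007 -1.    -0.002]] 10.269993631383919
[-2.65960736  1.59469279  0.0367636 ]
```

```bash
python3 -m inch '[[-0.002,0,0,0,0,0,0.06],[0,0,0,0,0,0,0.03],[0,0,0,0,0,0,0.005],[0,0,0,0,0,0,0.005],[0,0,0,0,0,0,0.005]]' 20
python3 -m inch '[[0,0,0,0,0,0,0.005],[0,0,0,0,0,0,0.005],[0,0,0.006,0,0,0,0.005],[0,0,0.004,0,0,0,0.005],[0,0,0,0,0,0,0.005]]' 20
```

```text
time: 27.65
tcp_pos: [638.2, -69.2, 40.8]
tool_rot: [-0.703, 0.705, 0.065, -0.061]
wrist_force: [-0.7, -0.3, -1.2]
finger_gap: 15.4
time: 28.15
tcp_pos: [636.9, -62.1, 40.8]
tool_rot: [-0.702, 0.707, 0.065, -0.06]
wrist_force: [0.4, -1.6, 0.3]
finger_gap: 15.4
```

```bash
python3 -m inch '[[0,0,0.004,0,0,0,0.005],[0,0,0.004,0,0,0,0.005],[0,0,0.004,0,0,0,0.005],[0,0,0.003,0,0,0,0.005],[0,0,0,0,0,0,0.005]]'
```

```text
time: 28.65
tcp_pos: [634.5, -48.5, 40.7]
tool_rot: [-0.701, 0.708, 0.065, -0.059]
wrist_force: [0.5, -2.8, 0.4]
finger_gap: 15.7
```

```bash
python3 -m inch '[[0,0,0.003,0,0,0,0.005],[0,0,0.003,0,0,0,0.005],[0,0,0.002,0,0,0,0.005],[0,0,0,0,0,0,0.005],[0,0,0,0,0,0,0.005]]'
```

```text
time: 29.15
tcp_pos: [633.3, -41.8, 40.7]
tool_rot: [-0.7, 0.709, 0.065, -0.059]
wrist_force: [-0.4, -4.5, 0.4]
finger_gap: 15.7
```

```bash
python3 -m inch '[[0,0,0.0015,0,0,0,0.005],[0,0,0.001,0,0,0,0.005],[0,0,0,0,0,0,0.005],[0,0,0,0,0,0,0.005],[0,0,0,0,0,0,0.005]]'
python3 - <<'E'
from h import *
s=manip.read_state();M=q(s).as_matrix();print(M.round(3))
im=snapshot("top");cv2.imwrite("pics/t7.png",im);P=camera_params("wrist");im=snapshot("wrist");cv2.imwrite("pics/w7.png",im)
for r in spot_point("wrist","gauge_stop")[:2]: print(r["p"],np.round(r["position"]),toz("wrist",[r["position"]],14,P)[0])
for r in regions_of("wrist","bar_long_mid")[:1]: print(r["p"],outline("wrist",r["pixels"],42,P))
E
```

```text
time: 29.65
tcp_pos: [632.9, -39.9, 40.7]
tool_rot: [-0.7, 0.709, 0.064, -0.059]
wrist_force: [-0.1, -4.3, 0.5]
finger_gap: 15.9
[[ 0.985  0.01  -0.173]
 [ 0.173 -0.013  0.985]
 [ 0.007 -1.    -0.014]]
0.85 ((622.3546752929688, 36.62307357788086), (51.188751220703125, 76.61332702636719), 10.066390991210938)
```

```bash
python3 -m inch '[[0,0,0.0015,0,0,0,0.005],[0,0,0.001,0,0,0,0.005],[0,0,0,0,0,0,0.005],[0,0,0,0,0,0,0.005],[0,0,0,0,0,0,0.005]]'
```

```text
time: 30.35
tcp_pos: [632.5, -37.6, 40.7]
tool_rot: [-0.699, 0.709, 0.064, -0.058]
wrist_force: [1.1, -4.4, -0.2]
finger_gap: 15.5
```

```bash
python3 -m inch '[[0,0,0.0015,0,0,0,0.005],[0,0,0.001,0,0,0,0.005],[0,0,0,0,0,0,0.005],[0,0,0,0,0,0,0.005],[0,0,0,0,0,0,0.005]]'
```

```text
time: 30.85
tcp_pos: [632.4, -37.3, 40.7]
tool_rot: [-0.698, 0.71, 0.064, -0.058]
wrist_force: [0.4, -4.6, 1.2]
finger_gap: 15.7
```

```bash
python3 -m inch '[[0,0,0.002,0,0,0,0.005],[0,0,0.001,0,0,0,0.005],[0,0,0.001,0,0,0,0.005],[0,0,0,0,0,0,0.005],[0,0,0,0,0,0,0.005]]'
```

```text
time: 31.35
tcp_pos: [632.5, -37.3, 40.7]
tool_rot: [-0.696, 0.713, 0.064, -0.057]
wrist_force: [1.0, -3.5, 0.5]
finger_gap: 15.6
```

```bash
python3 -m inch '[[0,0,0,0.8,0,0,0.005],[0,0,0,0.5,0,0,0.005],[0,0,0.001,0,0,0,0.005],[0,0,0.002,0,0,0,0.005],[0,0,0.002,0,0,0,0.005]]'
python3 - <<'E'
from h import *
s=manip.read_state();M=q(s).as_matrix();print(M.round(3))
E
```

```text
time: 31.85
tcp_pos: [632.4, -36.9, 40.7]
tool_rot: [-0.702, 0.707, 0.063, -0.057]
wrist_force: [1.4, -6.5, 1.1]
finger_gap: 15.4
[[ 0.985  0.009 -0.17 ]
 [ 0.17  -0.006  0.986]
 [ 0.008 -1.    -0.007]]
```

Commanded steps no longer move the slide, and the force rises above the sliding level, so the bar is against the stop. I release and check.

```bash
python3 -m inch '[[0,0,0,0,0,0,0.005],[0,0,0,0,0,0,0.03],[0,0,0,0,0,0,0.06],[0,0,0,0,0,0,0.06],[0,-0.01,0,0,0,0,0.06]]'
python3 -m inch '[[0,-0.03,0,0,0,0,0.06],[0,-0.04,0,0,0,0,0.06],[0,-0.04,0,0,0,0,0.06],[0,-0.04,0,0,0,0,0.06],[0,-0.02,0.03,0,0,0,0.06]]'
python3 - <<'E'
from h import *
s=manip.read_state();print(s["tcp_pos"],s["wrist_force"]);P=camera_params("wrist");im=snapshot("wrist");cv2.imwrite("pics/w8.png",im)
g={}
for n,z in dict(gauge_stop=14,slide_grip=48,bar_long_mid=28).items():
    for r in spot_point("wrist",n)[:1]: g[n]=toz("wrist",[r["position"]],z,P)[0];print(n,r["p"],np.round(r["position"]),g[n])
if "gauge_stop" in g and "slide_grip" in g: print(np.linalg.norm((g["gauge_stop"]-g["slide_grip"])[:2])-38)
for r in regions_of("wrist","bar_long_mid")[:1]: print(r["p"],outline("wrist",r["pixels"],42,P))
E
```

```text
time: 32.35
tcp_pos: [630.4, -27.9, 49.7]
tool_rot: [0.706, -0.702, -0.064, 0.06]
wrist_force: [0.1, -0.4, -0.1]
finger_gap: 59.8
time: 32.85
tcp_pos: [622.9, -0.8, 225.7]
tool_rot: [0.707, -0.702, -0.061, 0.06]
wrist_force: [0.8, -0.2, -1.2]
finger_gap: 59.9
[622.93089967  -0.78668424 225.74335403] [ 0.7876279  -0.24614532 -1.17862844]
gauge_stop 0.68 [320.  23.] [597.83742826 146.54663491  14.        ]
slide_grip 0.79 [325. 207.] [634.29779012 -35.81159774  48.        ]
bar_long_mid 0.9 [328. 102.] [619.19898255  72.37212554  28.        ]
147.9674245792683
0.58 ((615.3762817382812, 74.23677825927734), (51.6165885925293, 148.5057830810547), 10.071104049682617)
```

View pics/w8.png

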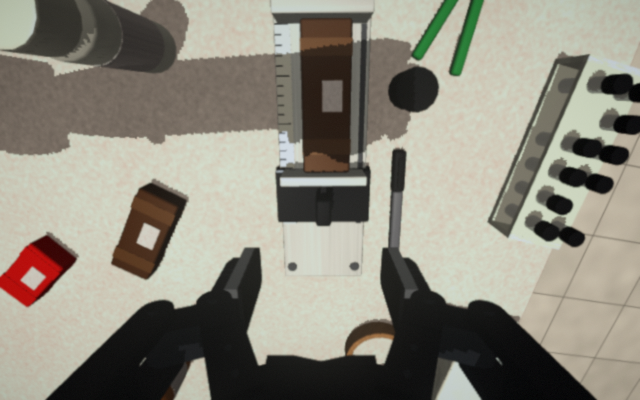

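```bash
python3 -m inch '[[0,0,0.035,0,0,0,0.06],[0,0.0,0.035,0,0,0,0.06],[0,0,0.03,0,0,0,0.06],[0,0,0,0,0,0,0.06],[0,0,0,0,0,0,0.06]]'
python3 - <<'E'
from h import *
P=camera_params("wrist");w=snapshot("wrist")
print(np.array(P["extrinsics"])[:3,3],manip.read_state()["tcp_pos"])
g={}
for n,z in dict(gauge_stop=14,slide_grip=48,bar_long_mid=28).items():
    for r in spot_point("wrist",n)[:1]: g[n]=toz("wrist",[r["position"]],z,P)[0];print(n,r["p"],np.round(r["position"]),g[n])
if "gauge_stop" in g and "slide_grip" in g: print(np.linalg.norm((g["gauge_stop"]-g["slide_grip"])[:2])-38)
for r in regions_of("wrist","bar_long_mid")[:1]: print(r["p"],outline("wrist",r["pixels"],42,P))
s=snapshot("scene")
a=cv2.resize(w[40:300,220:420],(460,598),interpolation=cv2.INTER_CUBIC)
b=cv2.resize(s[210:290,310:410],(340,272),interpolation=cv2.INTER_CUBIC)
c=np.zeros((598,800,3),np.uint8);c[:,:460]=a;c[:272,460:]=b
c[300:572,460:]=cv2.resize(s[140:300,400:600],(340,272));cv2.imwrite("pics/f.png",c)
E
```

```text
time: 33.6
tcp_pos: [600.0, 96.0, 213.6]
tool_rot: [0.706, -0.703, -0.053, 0.067]
wrist_force: [0.7, -0.3, -0.3]
finger_gap: 60.0
[589.4791455  175.42283823 355.69962575] [599.63675276  96.79583927 213.57178691]
gauge_stop 0.74 [329. 123.] [596.45927221 147.55673773  14.        ]
slide_grip 0.82 [334. 291.] [635.17527629 -35.0996003   48.        ]
bar_long_mid 0.57 [336. 195.] [618.07701287  73.47969234  28.        ]
148.71439900120978
0.66 ((629.7593383789062, -24.36520004272461), (101.31749725341797, 84.9334716796875), 9.459714889526367)
```

View pics/f.png

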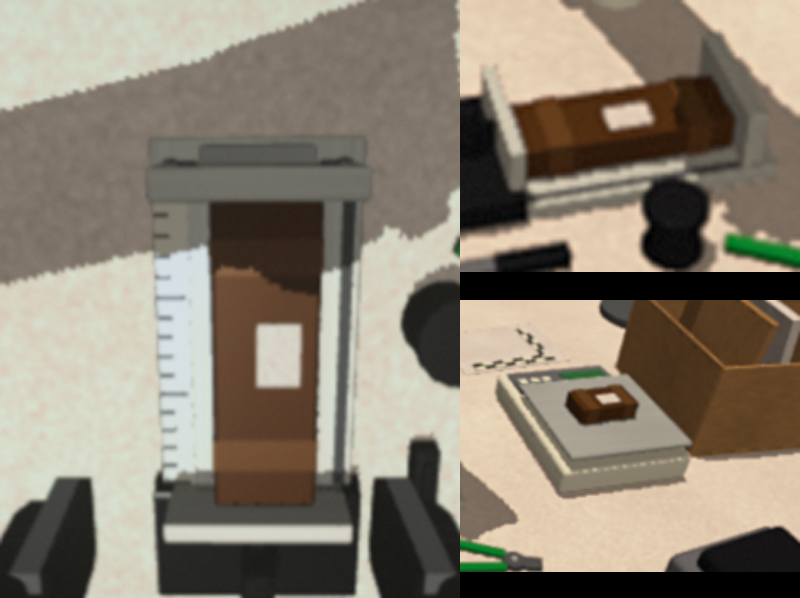

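The picture shows the long bar filling the gauge from the stop to the slide's face, with no gap at either end. The short bar lies flat in the middle of the pan, and the gripper is clear of everything.

```bash
python3 -c "
from station import manip
print(manip.job_done())"
```

```text
the job is handed in; nothing more can be done
None
```

I handed the job in at about 34 s of the 72 s allowed; the hand-in reports no verdict.

- **Short bar:** it lies flat and released on the pan. I measured it about 5 mm from the pan's middle, with 35 mm allowed.
- **Long bar:** it lies flat and lengthwise on the gauge. I pushed the slide up until it stopped moving. The push force then read 6.5 N on the wrist, against about 4.5 N while the bar was still sliding. In the last pictures the bar touches both the stop and the slide, and its yaw of 10.1° matches the track.
- **Slide gap:** the cameras put the stop-to-slide gap at 148.0 and 148.7 mm, where 150 mm would be exact. That is inside the 147–153 mm limits and within the calibration error of about 2 mm.
- **Everything else:** I did not touch the other bar, the look-alikes or the bystanders, but I did not re-measure their positions at the end.

One check failed: the last outline fit of the long bar picked up the slide instead, so I ignored it. The fit just before it gave 51.6 × 148.5 mm, centred 74.4 mm from the stop.

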